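Snug a wooden shim under the rocking hob's short foot and hold it for marking

ROBOT

A 6-joint arm with a two-finger parallel gripper is mounted at the origin on the work surface. World frame = base frame: x ahead of the robot, y to its left, z up, the work surface at z = 0. Lengths are in mm, angles in rad, forces in N, time in s.
With the tool pointing down it reaches from about 275 to 1000 mm from the base axis. Payload 8.4 kg.
Tool frame: the origin (TCP) lies between the finger pads; the fingertips stand 8 mm ahead of it and the grasp point (between the pads) lies 11 mm behind it (tcp_to_tips is the distance from the TCP to the fingertips, in mm); z points along the fingers, y is the line along which they close (so a half turn about z gives the same grasp; the last joint's range is limited). The gripper opens to 85 mm and grips with 20 to 120 N. Pads are 22 mm wide; open, the fingers measure 114 mm over their backs; the gripper's body (76 mm by 85 mm) begins 54 mm behind the grasp point. The pads swing forward as they close: fully open they stand 13 mm farther back than shut.
Start: joints at [-1.164, 0.353, 1.633, -0, 1.155, -0.002], TCP at [248.442, -573.502, 239.281] pointing down, gripper open.
Joint ranges: [-2.63, 2.63], [-0.92, 2.1], [0.06, 2.66], [-1.3, 4.44], [0, 2.69], [-3.02, 3.02]. Speed limits (rad/s): [2.22, 2.22, 2.79, 3.14, 3.14, 3.14].

INTERFACE

Orientations are given as [roll, pitch, yaw] about the fixed x, y, z axes, in that order (R = Rz(yaw) Ry(pitch) Rx(roll)).
In Python, from rig import * gives the robot as it stands.
- The arm moves only by the tool step_arm, never from a script. Its argument "motion" is a list of rows, each an object with "claw": the finger opening in mm, from 0 to 85.4; "delta_pos": the shift along the tool's x, y, z in mm, a list of three; "turn": the turn about the tool's z in rad. In form: [{"claw": claw, "delta_pos": [dx, dy, dz], "turn": turn}, ...]. A call has 1 to 8 rows; each row shifts and turns the commanded pose from where the row before left it, along the tool's axes as they then stand; what a row does not reach is not made up. A row lasts 1/12 s, in which the tool goes at most 41.7 mm and 7.16 degrees, less where a joint would pass 70% of its speed; a pose out of reach is approached as far as the arm can. A call is refused whole if a number of a shift passes 41.7 or a number of a turn 0.125, either way. A call with a gripper value outside its range is refused whole. The fingers move at their own pace and stop on an object; "force" is the grip in N (left out, the last holds). Time passes only in rows, so rows that do not move let the fingers close. It gives the time, the measured TCP pose, the force, the opening and the grip force at its end, in the units of the state.
- sense(): the state, without advancing time (a new reading comes with each control period).
- grab_frame(name): name is "scene" or "side" or "wrist"; returns a dict with "img" (400x640x3 uint8, red, green, blue), "vertical_fov" (degrees; the focal length in pixels is half the picture's height over the tangent of half this angle, whatever the lens; pixels are square), "cx", "cy" (the principal point, pixels), "R" (3x3) and "t" (3): a world point X has camera coordinates R X + t. Camera axes: x right, y down, z forward; pixel columns grow to the right and rows downward; lengths in mm; the calibration is good to about 2 mm. A picture is of the moment at which its call begins. There is no depth.
- sign_off(): hands the job in; it is judged then, once.
The state is a dict: "clock": time; "qpos": joint angles; "qvel": joint speeds; "joint_efforts": joint torques, N m; "eef_pos": TCP position; "tcp_rot": TCP orientation; "contact_force": force on the tool from outside, world axes, zero at the start; "wrist_torque": the same for the moment, N m; "opening": opening from 0.0 (shut) to 1.0 (fully open); "grasp_force": force on a finger pad.
Only numpy, scipy, OpenCV 4.12 (cv2) and the standard library are available. Lean on these libraries where they do the work, as an engineer would, in place of code of your own. Each camera call takes 0.05 s, during which the arm holds its last target. There are 200 camera calls.

TASK

The induction hob on the buffet table rocks: it stands level on three feet, but the screw foot at the control-strip end, on the side farther from the robot, hangs a few millimetres clear of the table. Pick up the wooden shim and, keeping it flat on the table, slide it thin end first straight in from the control-strip side, centred under that foot, until it drags snugly between foot and table, without lifting the hob or pushing it along. Finish while still gripping the shim at that depth so that I can mark it for cutting; do not let go, and leave the other things on the table alone.

Things in the scene. Friction and masses are not known exactly. Their poses are not given: they have to be found in the camera images.
- hob: Table-top induction hob, loose, about 5 kg: steel housing 300 mm (its x) by 370 mm (its y), underside 24 mm, top 80 mm up. Origin: centre of footprint at table height, z up. Its -y end has the grey control strip with dial. Four rubber feet at x +-122, y +-157 mm, outer edges 12 mm inside the housing. Some 15 N or more upwards at the short foot starts to lift it.
- foot: Short screw foot at the hob's x +122, y -157 mm corner: black rubber disc 32 mm across, 9 mm thick, on a steel stem. Origin: centre of the disc's underside, 3 to 6 mm above the table (differs each time, best found by feel); axes parallel to the hob's. It does not turn by itself.
- shim_mid (a point): Middle of the loose shim (4.25 mm above its flat underside): plain wedge of pale wood, 180 mm long (its x), 34 mm wide (its y), 35 g, lying flat, z up. +x points to the thin end (1.5 mm thick); it thickens evenly to 15.5 mm at the thick end. Friction 0.5 to 1; past first touch of the foot it wedges 1 mm per 13 mm of push.
- shim_tip (a point): Middle of the shim's thin edge, on its underside, 90 mm along +x from the shim's middle. Axes as for the shim.
- mug_rim (a point): Bystander: white mug, 80 mm across, 92 mm high; this point is the centre of its mouth.
- mill: Bystander: dark wooden pepper mill, 58 mm across, 202 mm high; origin under its centre.
- jar: Bystander: amber glass jar with dark lid, 68 mm across, 100 mm high; origin under its centre.
- cake: Bystander: white plate of brown cake pieces, 210 mm across, 40 mm high; origin under its centre.
There are look-alikes about, which are no part of the job. There is more than one size of the part that bears shim_mid; the job needs the smallest.

How it is judged (in metres and radians):
At the end, for the whole second after the job is handed in: Gripper grips the shim (over 8 N), at rest and flat (thin edge under 3 mm up, tilt under 1.7 deg), along the hob's length within 17 deg, centred under the foot within 10 mm, pressing the foot with over 1.5 N; hob tilted under 0.57 deg (1.9 mm lift at that corner), moved under 10 mm (contact force between shim and foot above 1.5 N and contact force between the fingers and shim above 8 N and y of foot in the frame of shim_mid between -0.01 and 0.01 m and x of foot in the frame of shim_mid between -0.03 and 0.095 m and angle between the x axis of shim_mid and the y axis of hob, either way round below 0.3 rad and height (world z) of shim_tip below 0.003 m and angle between shim_mid's own z axis and vertical below 0.03 rad and angle between hob's own z axis and vertical below 0.01 rad and distance of hob from where it was at the start of the episode below 0.01 m and linear speed of shim below 0.01 m/s); the arm keeps its last pose, push and grip.
It fails at once if the hob is jacked up: tilted more than 1.1 degrees (angle between hob's own z axis and vertical above 0.02 rad).
It fails at once if the hob is pushed along by more than 20 mm (distance of hob from where it was at the start of the episode above 0.02 m).
It fails at once if a bystander is moved by more than 30 mm (distance of any of mug_rim, mill, jar, cake from where it was at the start of the episode above 0.03 m).
It also fails if it takes over 38 s, if anything falls off the work surface, if the arm or the gripper's body presses on something with over 40 N, if the wrist force passes 120 N, or if a joint passes its speed limit or range.

## Working session

There is one attempt and no reset: what is moved stays moved. The work goes in short steps, Python scripts to look and compute and a tool call to move; the robot and the scene stay as the last step left them, time stands still between calls to the robot, and variables do not carry over. Pictures are saved under pics/ and viewed, at most 10 in all, crops included, and the job is handed in when it is done.

Besides the shell and the picture viewer there is one more tool, called after "Emit:" as a command line: name --argument value ..., lists and objects as JSON in quotes. step_arm: Moves the arm, as the interface text tells. Its arguments: {"type":"object","properties":{"motion":{"type":"array","items":{"type":"object","properties":{"claw":{"type":"number"},"delta_pos":{"type":"array","items":{"type":"number"}},"turn":{"type":"number"}}}},"force":{"type":"number"}},"required":["motion"]}

```bash
mkdir -p pics; ls
python3 - <<'E'
from rig import *
import cv2,json
s=sense();print(s)
for n in ("scene","side"):
    f=grab_frame(n);cv2.imwrite(f"pics/{n}0.png",f["img"][:,:,::-1]);print(n,f["vertical_fov"],f["cx"],f["cy"],f["R"],f["t"])
E
```

```text
pics
{'clock': 0.0, 'qpos': array([-1.16440130e+00,  3.53662998e-01,  1.63416382e+00, -8.18340346e-06,
        1.15523393e+00, -2.42597762e-03]), 'qvel': array([ 1.21917452e-04,  2.43974814e-03, -8.03237188e-05,  3.72719891e-04,
       -1.36475463e-04,  4.10280117e-04]), 'joint_efforts': array([-1.58731593e-03, -6.05253696e+01, -3.42067802e+01,  1.41144415e-04,
        9.50746879e-03,  1.65377480e-05]), 'eef_pos': array([ 248.24209462, -573.04685609,  238.53971572]), 'tcp_rot': array([-3.14012454e+00,  3.92046014e-06,  4.08824318e-01]), 'contact_force': array([0.93057963, 0.50086554, 0.11355189]), 'wrist_torque': array([-0.01743143,  0.01099419, -0.01140763]), 'grasp_force': 0.0, 'opening': 0.998990076795192}
scene 42.5526673626017 322.90589598097773 194.78270524788022 [[-0.32701152  0.94499164  0.00736602]
 [ 0.7303176   0.25765561 -0.63265298]
 [-0.59974967 -0.20150528 -0.77440038]] [ 245.53639831 -265.98842153 1731.34074494]
side 44.189985688164796 323.1937059041359 195.7067778377051 [[ 0.9997048  -0.01618565  0.01812031]
 [ 0.0050209  -0.59207592 -0.80586655]
 [ 0.02377208  0.80571964 -0.59181987]] [-477.66396999    2.77549755 1546.54245368]
```

View pics/scene0.png

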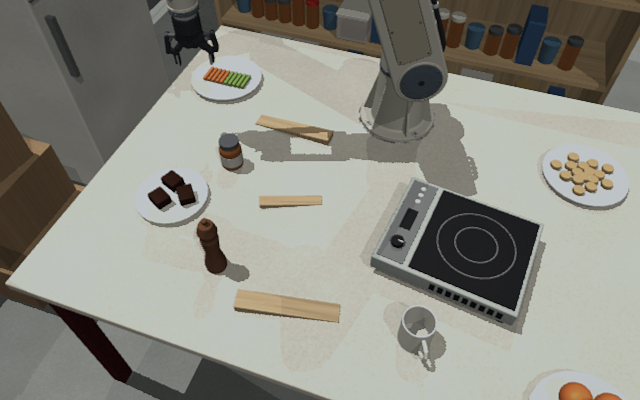

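View pics/side0.png

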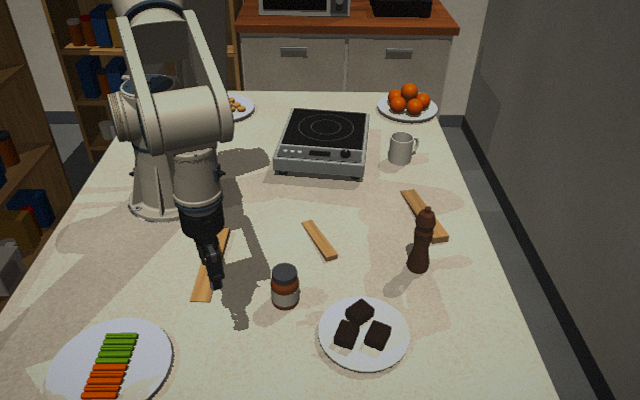

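Scene: the smallest shim is the middle one (260–322, 201). The hob's control strip faces left (-y), with the short foot near (375, 262). Mug is at (419, 325), mill (212, 250), jar (231, 152). I'll zoom in next.

Run:
```python
import cv2,numpy as np
a=cv2.imread("pics/scene0.png");b=cv2.imread("pics/side0.png")
r=lambda i,x,y,w,h:cv2.resize(i[y:y+h,x:x+w],(400,300),interpolation=cv2.INTER_CUBIC)
cv2.imwrite("pics/z0.png",np.vstack([np.hstack([r(a,250,171,80,60),r(b,280,208,80,60)]),np.hstack([r(a,365,170,180,150),r(b,265,95,120,90)])]))
```

```text
(no output)
```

View pics/z0.png

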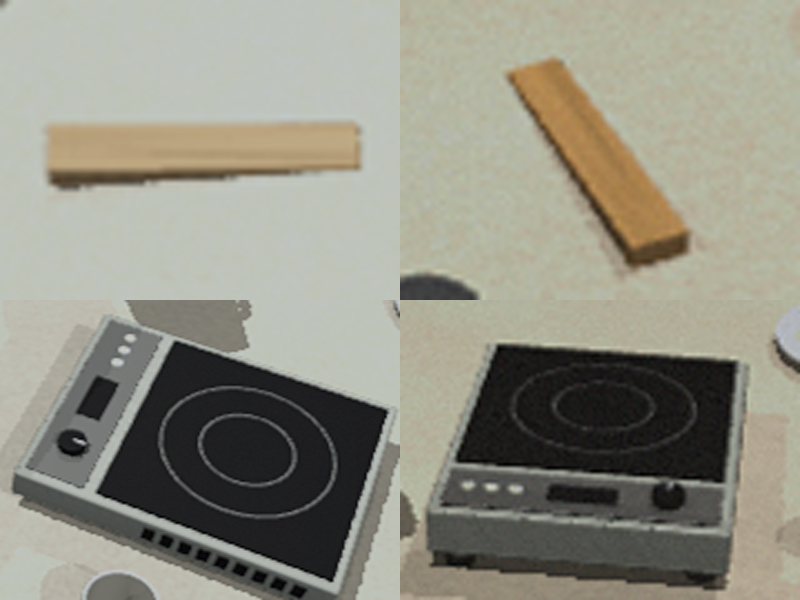

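The shim's thick end is on the -y side and its thin end faces the hob, so I don't need to turn it around. I'll fit both poses from corners seen in the two views.

```bash
cat > h.py <<'E'
from rig import *
import numpy as np, cv2
from scipy.optimize import least_squares
def proj(f,X):
    c=np.asarray(X)@f["R"].T+f["t"]; k=200/np.tan(np.radians(f["vertical_fov"])/2)
    return np.c_[f["cx"]+k*c[:,0]/c[:,2],f["cy"]+k*c[:,1]/c[:,2]]
def plc(p,L): # pose x,y,yaw
    c,s=np.cos(p[2]),np.sin(p[2]);L=np.asarray(L,float)
    return np.c_[p[0]+c*L[:,0]-s*L[:,1],p[1]+s*L[:,0]+c*L[:,1],L[:,2]]
def fit(obs,p0): # obs: (frame,local pts,pix)
    r=least_squares(lambda p:np.concatenate([(proj(f,plc(p,L))-np.array(u)).ravel() for f,L,u in obs]),p0,x_scale=[100,100,1])
    return r.x,r.fun.reshape(-1,2).round(1)
def ray(f,u,z):
    k=200/np.tan(np.radians(f["vertical_fov"])/2)
    d=f["R"].T@np.array([(u[0]-f["cx"])/k,(u[1]-f["cy"])/k,1]);o=-f["R"].T@f["t"]
    return o+d*(z-o[2])/d[2]
E
python3 - <<'E'
from h import *
a=grab_frame("scene");b=grab_frame("side")
H=[[150,-185,80],[-150,-185,80],[-150,185,80],[150,185,80]]
us=[(371.3,256),(413,179),(542.8,224),(514.9,317.5)]
ub=[(362.5,163.1),(273.4,158.6),(294.1,108.8),(369.4,113.3)]
print(fit([(a,H,us)],[500,150,0]));print(fit([(b,H,ub)],[500,150,0]))
p,r=fit([(a,H,us),(b,H,ub)],[500,150,0]);print(p,r.tolist());print("foot",plc(p,[[122,-157,0],[122,-185,0],[-122,-157,0]]))
S=[[90,17,1.5],[90,-17,1.5],[-90,17,15.5],[-90,-17,15.5]]
s1=[(322,195.8),(322,204.6),(259.4,195.6),(259.4,205.4)];s2=[(301.6,222.8),(312,219.6),(326,257.2),(337.6,254.2)]
p,r=fit([(a,S,s1),(b,S,s2)],[450,-150,1.5]);print("shim",p,r.tolist())
for n,u,z in(("mug",(419,318),92),("jar",(230,141),100),("mill",(206,224),202),("cake",(172,196),10)):print(n,ray(a,u,z))
E
```

```text
(array([ 4.93292204e+02,  2.79083451e+02, -1.36683890e-01]), array([[-2.1,  0. ],
       [-1.3, -3. ],
       [ 1.3,  0.4],
       [ 1.9,  1.1]]))
(array([ 4.87202964e+02,  2.69449565e+02, -1.45400929e-01]), array([[ 2. ,  2.1],
       [-1.5, -1.3],
       [-1.8, -1.9],
       [ 1.2, -0.5]]))
[ 4.90662333e+02  2.78186702e+02 -1.40085569e-01] [[-2.3, -1.2], [-1.1, -3.9], [1.1, -0.2], [1.3, 0.1], [3.2, 0.5], [-0.0, -2.5], [-1.1, -2.8], [1.6, -1.7]]
foot [[589.54565505 105.69006897   0.        ]
 [585.63607535  77.96435552   0.        ]
 [347.93586637 139.75926348   0.        ]]
shim [ 462.14447842 -199.23986784    1.96956133] [[-0.9, -0.4], [-0.1, -0.1], [-0.2, -0.3], [-0.4, -0.9], [-0.1, -1.2], [0.1, -0.8], [0.4, -0.2], [0.3, -0.6]]
mug [746.38521921 228.66856763  92.        ]
jar [ 381.71076096 -417.38792182  100.        ]
mill [ 735.861944   -294.08005761  202.        ]
cake [ 564.16537991 -528.49370249   10.        ]
```

```bash
cat >> h.py <<'E'
def plan(xyz,yaw,n,claw,dxy=None):
    s=sense();p=np.array(s["eef_pos"]);psi=s["tcp_rot"][2]
    d=(np.array(xyz)-p)/n; t=-(((yaw-psi+np.pi)%(2*np.pi))-np.pi)/n
    for i in range(n):
        q=psi-i*t;c,s_=np.cos(q),np.sin(q)
        print([round(float(v),1) for v in (c*d[0]+s_*d[1],s_*d[0]-c*d[1],-d[2])],round(float(t),4))
def st():
    s=sense();print(round(s["clock"],2),s["eef_pos"].round(1),s["tcp_rot"].round(4),s["contact_force"].round(2),round(s["opening"],3),round(s["grasp_force"],1))
E
python3 - <<'E'
from h import *
plan([486,-256,239],1.97,13,85)
E
```

```text
[26.5, -15.1, -0.0] -0.1201
[28.1, -11.8, -0.0] -0.1201
[29.3, -8.4, -0.0] -0.1201
[30.1, -4.8, -0.0] -0.1201
[30.5, -1.2, -0.0] -0.1201
[30.4, 2.5, -0.0] -0.1201
[29.9, 6.1, -0.0] -0.1201
[28.9, 9.6, -0.0] -0.1201
[27.6, 13.0, -0.0] -0.1201
[25.8, 16.2, -0.0] -0.1201
[23.7, 19.2, -0.0] -0.1201
[21.2, 21.9, -0.0] -0.1201
[18.4, 24.3, -0.0] -0.1201
```

Emit:
step_arm --motion '[{"claw": 85,"delta_pos": [26.5,-15.1,0],"turn": -0.12},{"claw": 85,"delta_pos": [28.1,-11.8,0],"turn": -0.12},{"claw": 85,"delta_pos": [29.3,-8.4,0],"turn": -0.12},{"claw": 85,"delta_pos": [30.1,-4.8,0],"turn": -0.12},{"claw": 85,"delta_pos": [30.5,-1.2,0],"turn": -0.12},{"claw": 85,"delta_pos": [30.4,2.5,0],"turn": -0.12},{"claw": 85,"delta_pos": [29.9,6.1,0],"turn": -0.12},{"claw": 85,"delta_pos": [28.9,9.6,0],"turn": -0.12}]'

```text
clock: 0.87
eef_pos: [395.4, -377.0, 239.2]
tcp_rot: [-3.142, -0.0, 1.375]
contact_force: [1.0, -0.3, -0.0]
opening: 0.998
grasp_force: 0.0
```

Emit:
step_arm --motion '[{"claw": 85,"delta_pos": [27.6,13,0],"turn": -0.12},{"claw": 85,"delta_pos": [25.8,16.2,0],"turn": -0.12},{"claw": 85,"delta_pos": [23.7,19.2,0],"turn": -0.12},{"claw": 85,"delta_pos": [21.2,21.9,0],"turn": -0.12},{"claw": 85,"delta_pos": [18.4,24.3,0],"turn": -0.12},{"claw": 85,"delta_pos": [0,0,0],"turn": 0},{"claw": 85,"delta_pos": [0,0,0],"turn": 0}]'

```text
clock: 1.45
eef_pos: [486.8, -255.3, 239.1]
tcp_rot: [-3.141, -0.0, 1.971]
contact_force: [0.0, -0.7, -1.1]
opening: 0.993
grasp_force: 0.0
```

Run:
```python
from h import *
st();f=grab_frame("wrist");cv2.imwrite("pics/w1.png",f["img"][:,:,::-1]);print(f["R"].round(3),f["t"],f["vertical_fov"])
print(proj(f,plc([462.1,-199.2,1.97],[[90,17,1.5],[90,-17,1.5],[-90,17,15.5],[-90,-17,15.5]])))
```

```text
1.45 [ 486.8 -255.3  239.1] [-3.1413e+00 -2.0000e-04  1.9706e+00] [ 0.05 -0.69 -1.07] 0.993 0.0
[[ 0.921  0.39  -0.001]
 [ 0.369 -0.87   0.326]
 [ 0.126 -0.301 -0.945]] [-348.72864238 -443.52721978  242.99911022] 61.165850422605864
[[307.0958078    8.21033354]
 [341.90861163   8.24740183]
 [309.09263436 188.29223722]
 [339.69180491 188.33500565]]
```

View pics/w1.png

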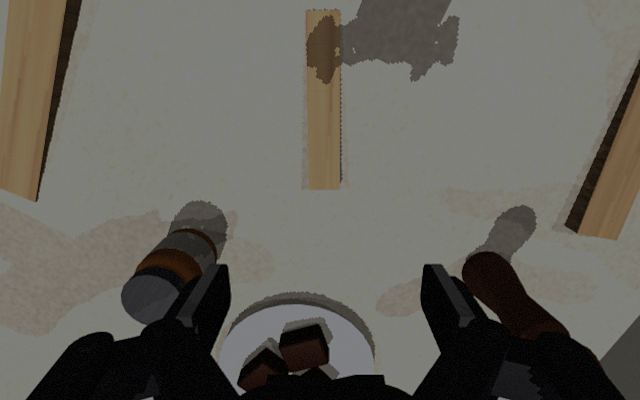

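Wrist view: the smallest shim runs from rows 10 (thin end) to 189 (thick end) at columns 306–341, which matches my prediction to about 1–2 px. I'll descend and grip near the thick end.

Emit:
step_arm --motion '[{"claw": 55,"delta_pos": [0,0,40],"turn": 0},{"claw": 55,"delta_pos": [0,0,40],"turn": 0},{"claw": 55,"delta_pos": [0,0,40],"turn": 0},{"claw": 55,"delta_pos": [0,0,40],"turn": 0},{"claw": 55,"delta_pos": [0,0,35],"turn": 0},{"claw": 55,"delta_pos": [0,0,20],"turn": 0},{"claw": 55,"delta_pos": [0,0,8],"turn": 0},{"claw": 55,"delta_pos": [0,0,0],"turn": 0}]'

```text
clock: 2.17
eef_pos: [484.5, -256.7, 14.6]
tcp_rot: [-3.139, -0.003, 1.966]
contact_force: [-0.9, -0.5, -0.1]
opening: 0.644
grasp_force: 0.0
```

Emit:
step_arm --motion '[{"claw": 55,"delta_pos": [0,0,4],"turn": 0},{"claw": 55,"delta_pos": [0,0,2],"turn": 0},{"claw": 55,"delta_pos": [0,0,0],"turn": 0}]'

```text
clock: 2.42
eef_pos: [486.9, -257.0, 11.4]
tcp_rot: [3.14, 0.002, 1.968]
contact_force: [-0.4, -0.2, -1.0]
opening: 0.643
grasp_force: 0.0
```

Emit:
step_arm --motion '[{"claw": 25,"delta_pos": [0,0,0.5],"turn": 0},{"claw": 25,"delta_pos": [0,0,0],"turn": 0},{"claw": 25,"delta_pos": [0,0,0],"turn": 0},{"claw": 25,"delta_pos": [0,0,0],"turn": 0},{"claw": 25,"delta_pos": [0,0,0],"turn": 0},{"claw": 25,"delta_pos": [0,0,0],"turn": 0}]' --force 50

```text
clock: 2.92
eef_pos: [487.0, -256.7, 11.0]
tcp_rot: [3.14, 0.002, 1.969]
contact_force: [-0.9, -1.4, 6.9]
opening: 0.387
grasp_force: 49.7
```

Run:
```python
from h import *
st();f=grab_frame("wrist");cv2.imwrite("pics/w2.png",f["img"][:,:,::-1])
a=grab_frame("scene")["img"][:,:,::-1];cv2.imwrite("pics/g2.png",np.hstack([cv2.resize(f["img"][:,:,::-1],(480,300)),cv2.resize(a[140:260,240:360],(300,300))]))
```

```text
2.92 [ 487.  -256.7   11. ] [3.1405e+00 1.5000e-03 1.9691e+00] [-0.94 -1.39  6.92] 0.387 49.7
```

View pics/g2.png

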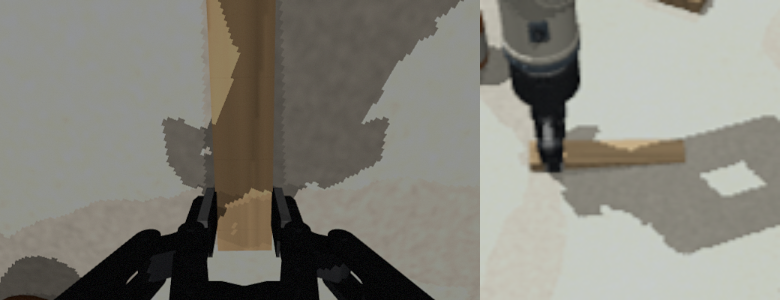

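Grip is good at 49.7 N with the shim centred between the pads. I'll lift to see the hob from the wrist camera and refine the foot position.

Run:
```python
from h import *
plan([476,33,260],1.431,10,25)
```

```text
[27.1, 10.2, -24.9] 0.0538
[27.6, 8.8, -24.9] 0.0538
[28.1, 7.3, -24.9] 0.0538
[28.4, 5.7, -24.9] 0.0538
[28.7, 4.2, -24.9] 0.0538
[28.9, 2.6, -24.9] 0.0538
[29.0, 1.1, -24.9] 0.0538
[29.0, -0.5, -24.9] 0.0538
[28.9, -2.0, -24.9] 0.0538
[28.8, -3.6, -24.9] 0.0538
```

Emit:
step_arm --motion '[{"claw": 25,"delta_pos": [0,0,-10],"turn": 0},{"claw": 25,"delta_pos": [0,0,-15],"turn": 0},{"claw": 25,"delta_pos": [27.1,10.2,-25],"turn": 0.054},{"claw": 25,"delta_pos": [27.6,8.8,-25],"turn": 0.054},{"claw": 25,"delta_pos": [28.1,7.3,-25],"turn": 0.054},{"claw": 25,"delta_pos": [28.4,5.7,-25],"turn": 0.054},{"claw": 25,"delta_pos": [28.7,4.2,-25],"turn": 0.054},{"claw": 25,"delta_pos": [28.9,2.6,-25],"turn": 0.054}]'

```text
clock: 3.68
eef_pos: [479.3, -81.2, 187.0]
tcp_rot: [3.141, 0.0, 1.642]
contact_force: [0.6, -0.7, 0.1]
opening: 0.384
grasp_force: 50.0
```

Emit:
step_arm --motion '[{"claw": 25,"delta_pos": [29,1.1,-25],"turn": 0.054},{"claw": 25,"delta_pos": [29,-0.5,-25],"turn": 0.054},{"claw": 25,"delta_pos": [28.9,-2,-25],"turn": 0.054},{"claw": 25,"delta_pos": [28.8,-3.6,0],"turn": 0.054},{"claw": 25,"delta_pos": [0,0,0],"turn": 0},{"claw": 25,"delta_pos": [0,0,0],"turn": 0},{"claw": 25,"delta_pos": [0,0,0],"turn": 0}]'

```text
clock: 4.27
eef_pos: [475.2, 33.3, 260.1]
tcp_rot: [3.141, 0.0, 1.43]
contact_force: [-0.1, 0.3, -0.0]
opening: 0.383
grasp_force: 50.0
```

Run:
```python
from h import *
st();f=grab_frame("wrist");cv2.imwrite("pics/w3.png",f["img"][:,:,::-1])
print(proj(f,plc([490.7,278.2,-.14],[[150,-185,80],[-150,-185,80],[150,-185,24],[-150,-185,24],[-150,-100,80],[150,-100,80]])).round(1).tolist())
```

```text
4.27 [475.2  33.3 260.1] [3.1414e+00 3.0000e-04 1.4305e+00] [-0.15  0.3  -0.01] 0.383 50.0
[[470.7, 109.4], [138.8, 109.3], [449.2, 105.0], [166.3, 105.0], [120.2, 2.9], [485.2, 2.9]]
```

View pics/w3.png

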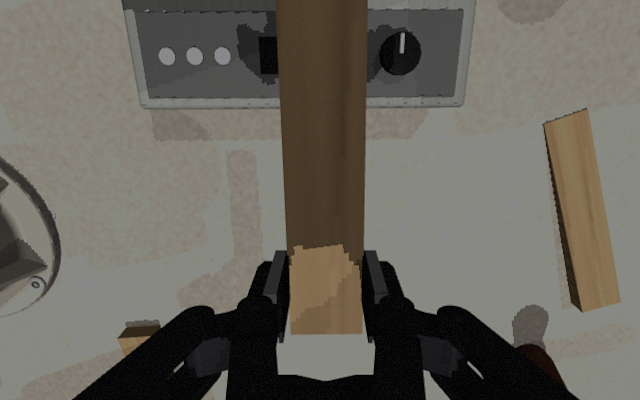

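Run:
```python
from h import *
g=cv2.imread("pics/w3.png");r=lambda x,y:cv2.resize(g[y:y+60,x:x+80],(400,300),interpolation=cv2.INTER_CUBIC)
cv2.imwrite("pics/z3.png",np.vstack([np.hstack([r(110,60),r(410,60)]),np.hstack([r(110,0),r(420,0)])]))
```

```text
(no output)
```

View pics/z3.png

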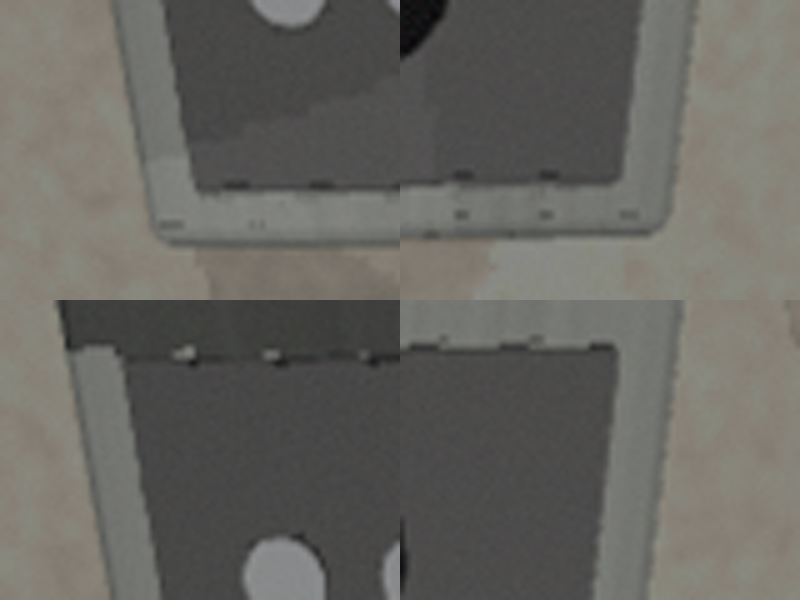

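Wrist view: the hob's front corners are at (141, 109) and (463, 107), which is about 3 mm to the -x side of my fit, with yaw near -0.135. The shim is square in the grip. The refined foot is near (586.8, 107.5), so I'll go to the pre-insertion pose.

Run:
```python
from h import *
plan([555,-125.3,150],1.435,6,25)
```

```text
[-24.2, 16.9, 18.3] -0.0009
[-24.2, 16.9, 18.3] -0.0009
[-24.3, 16.8, 18.3] -0.0009
[-24.3, 16.8, 18.3] -0.0009
[-24.3, 16.8, 18.3] -0.0009
[-24.3, 16.8, 18.3] -0.0009
```

Emit:
step_arm --motion '[{"claw": 25,"delta_pos": [-24.3,16.8,18],"turn": -0.001},{"claw": 25,"delta_pos": [-24.3,16.8,18],"turn": -0.001},{"claw": 25,"delta_pos": [-24.3,16.8,18],"turn": -0.001},{"claw": 25,"delta_pos": [-24.3,16.8,18],"turn": -0.001},{"claw": 25,"delta_pos": [-24.3,16.8,18],"turn": -0.001},{"claw": 25,"delta_pos": [-24.3,16.8,18],"turn": 0},{"claw": 25,"delta_pos": [0,0,30],"turn": 0},{"claw": 25,"delta_pos": [0,0,35],"turn": 0}]'

```text
clock: 4.98
eef_pos: [556.3, -128.3, 86.4]
tcp_rot: [3.139, 0.0, 1.43]
contact_force: [1.0, -0.1, -0.6]
opening: 0.378
grasp_force: 50.0
```

Emit:
step_arm --motion '[{"claw": 25,"delta_pos": [0,0,35],"turn": 0},{"claw": 25,"delta_pos": [0,0,25],"turn": 0},{"claw": 25,"delta_pos": [0,0,8],"turn": 0},{"claw": 25,"delta_pos": [0,0,0],"turn": 0},{"claw": 25,"delta_pos": [0,0,0],"turn": 0},{"claw": 25,"delta_pos": [0,0,0],"turn": 0}]'

```text
clock: 5.48
eef_pos: [556.3, -125.6, 20.3]
tcp_rot: [3.139, 0.0, 1.433]
contact_force: [-0.1, -1.0, 0.2]
opening: 0.379
grasp_force: 50.0
```

Run:
```python
from h import *
st()
```

```text
5.48 [ 556.3 -125.6   20.3] [3.1393e+00 2.0000e-04 1.4334e+00] [-0.1  -0.98  0.2 ] 0.379 50.0
```

Emit:
step_arm --motion '[{"claw": 25,"delta_pos": [0,-1.3,5],"turn": -0.002},{"claw": 25,"delta_pos": [0,0,3],"turn": 0},{"claw": 25,"delta_pos": [0,0,0],"turn": 0},{"claw": 25,"delta_pos": [0,0,0],"turn": 0}]'

```text
clock: 5.82
eef_pos: [554.0, -124.8, 11.1]
tcp_rot: [3.141, 0.0, 1.436]
contact_force: [1.1, 0.3, 0.8]
opening: 0.377
grasp_force: 50.0
```

Emit:
step_arm --motion '[{"claw": 25,"delta_pos": [0,0,0.5],"turn": 0},{"claw": 25,"delta_pos": [0,0,0],"turn": 0},{"claw": 25,"delta_pos": [0,0,0],"turn": 0}]'

```text
clock: 6.07
eef_pos: [554.0, -124.8, 11.0]
tcp_rot: [3.141, 0.0, 1.436]
contact_force: [-3.9, 0.9, 6.7]
opening: 0.38
grasp_force: 50.7
```

Emit:
step_arm --motion '[{"claw": 25,"delta_pos": [0,0,0.5],"turn": 0},{"claw": 25,"delta_pos": [0,0,0],"turn": 0},{"claw": 25,"delta_pos": [0,0,0],"turn": 0}]'

```text
clock: 6.32
eef_pos: [554.0, -124.8, 11.0]
tcp_rot: [3.141, 0.0, 1.436]
contact_force: [-4.4, 0.5, 14.0]
opening: 0.381
grasp_force: 51.4
```

Emit:
step_arm --motion '[{"claw": 25,"delta_pos": [0,0,-0.8],"turn": 0},{"claw": 25,"delta_pos": [10,1,0],"turn": 0},{"claw": 25,"delta_pos": [15,0,0],"turn": 0},{"claw": 25,"delta_pos": [15,0,0],"turn": 0},{"claw": 25,"delta_pos": [15,0,0],"turn": 0},{"claw": 25,"delta_pos": [10,0,0],"turn": 0},{"claw": 25,"delta_pos": [5,0,0],"turn": 0},{"claw": 25,"delta_pos": [0,0,0],"turn": 0}]'

```text
clock: 6.98
eef_pos: [565.2, -53.9, 11.0]
tcp_rot: [3.14, -0.001, 1.437]
contact_force: [0.3, 3.3, 6.4]
opening: 0.383
grasp_force: 50.6
```

Emit:
step_arm --motion '[{"claw": 25,"delta_pos": [0,0,0],"turn": 0},{"claw": 25,"delta_pos": [0,0,0],"turn": 0},{"claw": 25,"delta_pos": [0,0,0],"turn": 0}]'

```text
clock: 7.23
eef_pos: [565.1, -54.5, 11.1]
tcp_rot: [3.14, -0.001, 1.436]
contact_force: [0.9, 4.3, 6.0]
opening: 0.386
grasp_force: 50.6
```

Run:
```python
from h import *
st();a=grab_frame("scene");b=grab_frame("side")
S=[[90,17,1.5],[90,-17,1.5],[-90,17,15.5],[-90,-17,15.5]]
A=a["img"][:,:,::-1];B=b["img"][:,:,::-1]
r=lambda i,x,y:cv2.resize(i[y:y+120,x:x+160],(400,300),interpolation=cv2.INTER_CUBIC)
cv2.imwrite("pics/z4.png",np.hstack([r(A,280,190),r(B,270,110)]))
```

```text
7.23 [565.1 -54.5  11.1] [ 3.1403e+00 -9.0000e-04  1.4360e+00] [0.89 4.31 5.99] 0.386 50.6
```

View pics/z4.png

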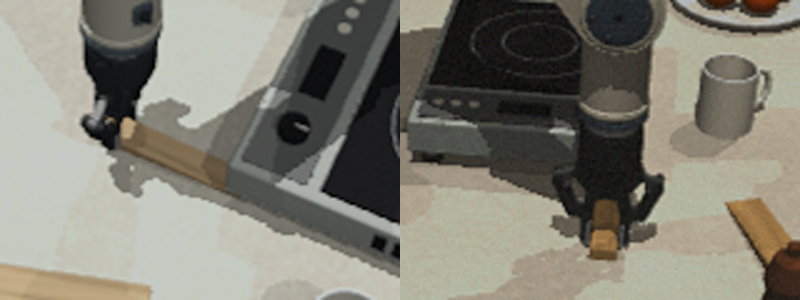

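The shim is aligned and entering under the strip. From here I'll advance in small steps and watch the y-force.

Emit:
step_arm --motion '[{"claw": 25,"delta_pos": [0,0,-0.3],"turn": 0},{"claw": 25,"delta_pos": [3,0,0],"turn": 0},{"claw": 25,"delta_pos": [4,0,0],"turn": 0},{"claw": 25,"delta_pos": [2,0,0],"turn": 0},{"claw": 25,"delta_pos": [1,0,0],"turn": 0}]'

```text
clock: 7.75
eef_pos: [565.9, -45.4, 11.1]
tcp_rot: [3.141, 0.0, 1.436]
contact_force: [-0.3, -3.3, 5.9]
opening: 0.381
grasp_force: 50.6
```

Emit:
step_arm --motion '[{"claw": 25,"delta_pos": [2,0,0],"turn": 0},{"claw": 25,"delta_pos": [2,0,0],"turn": 0},{"claw": 25,"delta_pos": [1,0,0],"turn": 0},{"claw": 25,"delta_pos": [1,0,0],"turn": 0}]'

```text
clock: 8.08
eef_pos: [566.6, -39.7, 11.0]
tcp_rot: [3.141, 0.0, 1.436]
contact_force: [-0.7, -2.9, 5.6]
opening: 0.384
grasp_force: 50.6
```

Emit:
step_arm --motion '[{"claw": 25,"delta_pos": [1,0,0],"turn": 0},{"claw": 25,"delta_pos": [1,0,0],"turn": 0},{"claw": 25,"delta_pos": [1,0,0],"turn": 0},{"claw": 25,"delta_pos": [1,0,0],"turn": 0}]'

```text
clock: 8.42
eef_pos: [567.2, -35.8, 11.1]
tcp_rot: [3.141, 0.0, 1.436]
contact_force: [-0.3, -3.2, 6.9]
opening: 0.379
grasp_force: 50.6
```

Emit:
step_arm --motion '[{"claw": 25,"delta_pos": [1,0,-0.3],"turn": 0},{"claw": 25,"delta_pos": [1,0,0],"turn": 0},{"claw": 25,"delta_pos": [1,0,0],"turn": 0},{"claw": 25,"delta_pos": [1,0,0],"turn": 0}]'

```text
clock: 8.75
eef_pos: [567.4, -31.7, 11.1]
tcp_rot: [-3.141, 0.0, 1.436]
contact_force: [0.2, -1.8, 1.9]
opening: 0.383
grasp_force: 50.3
```

Emit:
step_arm --motion '[{"claw": 25,"delta_pos": [1,0,0],"turn": 0},{"claw": 25,"delta_pos": [1,0,0],"turn": 0},{"claw": 25,"delta_pos": [1,0,0],"turn": 0},{"claw": 25,"delta_pos": [1,0,0],"turn": 0}]'

```text
clock: 9.08
eef_pos: [567.9, -27.7, 11.1]
tcp_rot: [-3.141, -0.0, 1.436]
contact_force: [-0.2, -0.2, 1.5]
opening: 0.383
grasp_force: 50.2
```

Emit:
step_arm --motion '[{"claw": 25,"delta_pos": [1,0,0],"turn": 0},{"claw": 25,"delta_pos": [1,0,0],"turn": 0},{"claw": 25,"delta_pos": [1,0,0],"turn": 0},{"claw": 25,"delta_pos": [1,0,0],"turn": 0}]'

```text
clock: 9.42
eef_pos: [568.5, -23.7, 11.1]
tcp_rot: [-3.141, -0.0, 1.436]
contact_force: [0.1, -0.6, 1.3]
opening: 0.38
grasp_force: 50.1
```

Emit:
step_arm --motion '[{"claw": 25,"delta_pos": [1,0,0],"turn": 0},{"claw": 25,"delta_pos": [1,0,0],"turn": 0},{"claw": 25,"delta_pos": [1,0,0],"turn": 0},{"claw": 25,"delta_pos": [1,0,0],"turn": 0}]'

```text
clock: 9.75
eef_pos: [569.0, -19.8, 11.1]
tcp_rot: [-3.141, -0.0, 1.436]
contact_force: [0.4, 0.1, -0.2]
opening: 0.381
grasp_force: 50.0
```

Emit:
step_arm --motion '[{"claw": 25,"delta_pos": [1,0,0],"turn": 0},{"claw": 25,"delta_pos": [1,0,0],"turn": 0},{"claw": 25,"delta_pos": [1,0,0],"turn": 0},{"claw": 25,"delta_pos": [1,0,0],"turn": 0}]'

```text
clock: 10.08
eef_pos: [569.6, -15.9, 11.2]
tcp_rot: [-3.142, -0.0, 1.436]
contact_force: [0.6, -0.5, -0.5]
opening: 0.38
grasp_force: 50.0
```

Emit:
step_arm --motion '[{"claw": 25,"delta_pos": [1,0,0],"turn": 0},{"claw": 25,"delta_pos": [1,0,0],"turn": 0},{"claw": 25,"delta_pos": [1,0,0],"turn": 0},{"claw": 25,"delta_pos": [1,0,0],"turn": 0}]'

```text
clock: 10.42
eef_pos: [570.2, -11.9, 11.2]
tcp_rot: [3.142, -0.0, 1.436]
contact_force: [-0.8, -0.4, -0.2]
opening: 0.38
grasp_force: 50.0
```

Emit:
step_arm --motion '[{"claw": 25,"delta_pos": [1,0,0],"turn": 0},{"claw": 25,"delta_pos": [1,0,0],"turn": 0},{"claw": 25,"delta_pos": [1,0,0],"turn": 0},{"claw": 25,"delta_pos": [1,0,0],"turn": 0}]'

```text
clock: 10.75
eef_pos: [570.7, -7.9, 11.2]
tcp_rot: [-3.142, 0.0, 1.436]
contact_force: [-0.5, 0.2, -0.6]
opening: 0.38
grasp_force: 50.0
```

Emit:
step_arm --motion '[{"claw": 25,"delta_pos": [1,0,0],"turn": 0},{"claw": 25,"delta_pos": [1,0,0],"turn": 0},{"claw": 25,"delta_pos": [1,0,0],"turn": 0},{"claw": 25,"delta_pos": [1,0,0],"turn": 0}]'

```text
clock: 11.08
eef_pos: [571.2, -4.0, 11.2]
tcp_rot: [-3.142, 0.0, 1.436]
contact_force: [0.1, -0.4, -0.9]
opening: 0.377
grasp_force: 49.9
```

Emit:
step_arm --motion '[{"claw": 25,"delta_pos": [1,0,0],"turn": 0},{"claw": 25,"delta_pos": [1,0,0],"turn": 0},{"claw": 25,"delta_pos": [1,0,0],"turn": 0}]'

```text
clock: 11.33
eef_pos: [571.4, -1.6, 11.1]
tcp_rot: [-3.141, 0.001, 1.436]
contact_force: [-0.0, -6.7, -0.6]
opening: 0.382
grasp_force: 49.9
```

First touch is at y ≈ -3 with a drag of about 6.7 N. I'll push a touch more and let it settle.

Emit:
step_arm --motion '[{"claw": 25,"delta_pos": [0.7,0,0],"turn": 0},{"claw": 25,"delta_pos": [0.7,0,0],"turn": 0},{"claw": 25,"delta_pos": [0,0,0],"turn": 0},{"claw": 25,"delta_pos": [0,0,0],"turn": 0},{"claw": 25,"delta_pos": [0,0,0],"turn": 0},{"claw": 25,"delta_pos": [0,0,0],"turn": 0}]'

```text
clock: 11.83
eef_pos: [571.5, -0.7, 11.1]
tcp_rot: [-3.141, 0.001, 1.436]
contact_force: [-0.0, -7.8, -0.1]
opening: 0.377
grasp_force: 50.0
```

Emit:
step_arm --motion '[{"claw": 25,"delta_pos": [1,0,0],"turn": 0},{"claw": 25,"delta_pos": [1,0,0],"turn": 0},{"claw": 25,"delta_pos": [0,0,0],"turn": 0},{"claw": 25,"delta_pos": [0,0,0],"turn": 0}]'

```text
clock: 12.17
eef_pos: [571.6, 0.6, 11.1]
tcp_rot: [-3.141, 0.002, 1.437]
contact_force: [-1.5, -13.1, 0.4]
opening: 0.38
grasp_force: 50.0
```

Run:
```python
from h import *
st();a=grab_frame("scene");b=grab_frame("side")
for n,f in(("scene",a),("side",b)):
    o=cv2.imread(f"pics/{n}0.png");d=cv2.absdiff(o,np.ascontiguousarray(f["img"][:,:,::-1])).max(2)
    if n=="scene": print("hob rt edge diff",d[215:320,490:550].max(),d[215:320,490:550].mean())
A=a["img"][:,:,::-1];B=b["img"][:,:,::-1]
r=lambda i,x,y:cv2.resize(i[y:y+120,x:x+160],(400,300),interpolation=cv2.INTER_CUBIC)
cv2.imwrite("pics/z5.png",np.hstack([r(A,320,190),r(B,270,110)]))
```

```text
12.17 [571.6   0.6  11.1] [-3.1409e+00  2.2000e-03  1.4366e+00] [ -1.54 -13.09   0.39] 0.38 50.0
hob rt edge diff 73 7.9504761904761905
```

View pics/z5.png

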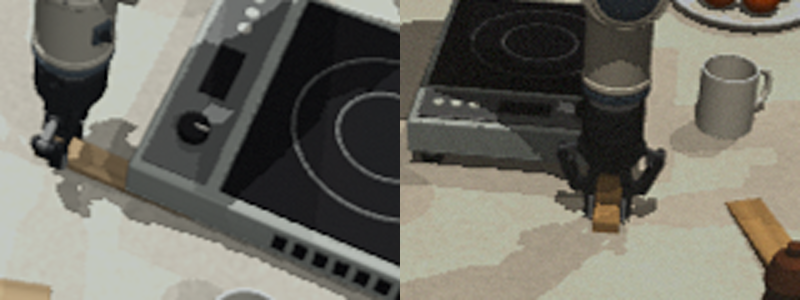

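Emit:
step_arm --motion '[{"claw": 25,"delta_pos": [0,0,0],"turn": 0},{"claw": 25,"delta_pos": [0,0,0],"turn": 0},{"claw": 25,"delta_pos": [0,0,0],"turn": 0},{"claw": 25,"delta_pos": [0,0,0],"turn": 0},{"claw": 25,"delta_pos": [0,0,0],"turn": 0},{"claw": 25,"delta_pos": [0,0,0],"turn": 0}]'

```text
clock: 12.77
eef_pos: [571.6, 0.6, 11.1]
tcp_rot: [-3.141, 0.002, 1.437]
contact_force: [-1.6, -13.4, 0.7]
opening: 0.383
grasp_force: 50.0
```

The drag is steady at 13.4 N with everything at rest, so I'm handing in.

```bash
python3 -c "
from rig import *
print(sign_off())"
```

```text
the job is handed in; nothing more can be done
None
```

I handed the job in at about 12.8 s with the shim still gripped (50 N), thin end under the short foot, dragging at a steady 13 N and about 1 mm off the foot's estimated centre; I saw no sign of the hob lifting or sliding in the last pictures, and the sign-off returned no verdict.

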